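# Hang the packet caddy on the pantry rail and close up the row

### The arm

A 6-joint arm with a two-finger parallel gripper is mounted at the origin on the work surface. World frame = base frame: x ahead of the robot, y to its left, z up, the work surface at z = 0. Lengths are in mm, angles in rad, forces in N, time in s.
With the tool pointing down it reaches from about 400 to 925 mm from the base axis. Payload 12.5 kg.
Tool frame: the origin (TCP) lies midway between the tips of the shut fingers; the grasp point (between the pads) lies 19 mm behind it; z points along the fingers, y is the line along which they close (so a half turn about z gives the same grasp; the last joint's range is limited). The gripper opens to 95 mm and grips with 3 to 60 N. Pads are 20 mm wide; open, the fingers measure 119 mm over their backs; the gripper's body (75 mm by 180 mm) begins 59 mm behind the grasp point.
Start: joints at [-1.249, 0.491, 1.559, -0, 1.092, -0.106], TCP at [259.318, -568.684, 214.661] pointing down, gripper open.
Joint ranges: [-3.1, 3.1], [-0.84, 2.19], [0.05, 2.79], [-1.13, 4.28], [0.06, 2.93], [-2.69, 2.69]. Speed limits (rad/s): [2.22, 2.22, 2.79, 3.14, 3.14, 3.14].

### API

Orientations are given as [roll, pitch, yaw] about the fixed x, y, z axes, in that order (R = Rz(yaw) Ry(pitch) Rx(roll)).
In Python, from cell import env gives the robot as it stands.
- The arm moves only by the tool carry_out, never from a script. Its argument "series" is a list of rows, each a list of 4 numbers: the shift along the world's x, y, z normalised to -1 to 1, where 1 is 5 cm, then the turn about the world's z normalised to -1 to 1, where 1 is 6 degrees. In form: [[x, y, z, turn], ...]. A call has exactly 5 rows; each row shifts and turns the commanded pose from where the row before left it; what a row does not reach is not made up. A row lasts 1/10 s, in which the tool goes at most 50 mm and 8.59 degrees, less where a joint would pass 70% of its speed; a pose out of reach is approached as far as the arm can. A call with a number of a shift or a turn outside -1 to 1 is refused whole. A call with a gripper value outside its range is refused whole. "fingers" is the closure, from -1 (fully open) to 1 (shut), set as the call begins (left out, the last holds). The fingers move at their own pace and stop on an object; the grip force is fixed at half the most. Time passes only in rows, so rows that do not move let the fingers close, or fill a call up. It gives the time, the measured TCP pose, the force, the opening and the grip force at its end, in the units of the state.
- env.state(): the state, without advancing time (a new reading comes with each control period).
- env.read_camera(name): name is "side" or "top" or "wrist"; returns the picture (400x640x3 uint8, red, green, blue); there is no depth.
- env.calibration(name): a dict with "K" (3x3 intrinsics, pixels), "pose" (4x4, takes a point from camera to world coordinates). Camera axes: x right, y down, z forward; pixel columns grow to the right and rows downward; lengths in mm; the calibration is good to about 2 mm. A picture is of the moment at which its call begins: read the wrist's pose just before it. calibration takes no time and is no camera call; for the wrist camera it gives the pose at the moment of the call.
- env.job_done(): hands the job in; it is judged then, once.
Trained networks look in the newest picture that a camera, given by its name, has taken for a name from the list of things; names that differ only in an ending like _2 or _b are one class to them, and where a whole thing is asked for, a point or a joint stands for the part that bears it (a point fixed in the world has none). Each returns a list of dicts, best first, with "conf" (0 to 1); they miss things now and then, are a little off and sometimes report something else, mostly with a low value. They report only what shows in the picture. A call takes as long as a camera call. They do not tell look-alikes from the thing itself.
- env.look_for(camera, label): "position" ([row, column] as shares, 0 to 1, of the picture: columns of its width, rows of its height, amid what is visible of it).
The state is a dict: "t": time; "joints": joint angles; "qvel": joint speeds; "tau": joint torques, N m; "eef_pos": TCP position; "tcp_rot": TCP orientation; "ft_force": force on the tool from outside, world axes, zero at the start; "moment": the same for the moment, N m; "opening": opening from 0.0 (shut) to 1.0 (fully open); "grip_force": force on a finger pad.
Only numpy, scipy, OpenCV 4.12 (cv2) and the standard library are available. Lean on these libraries where they do the work, as an engineer would, in place of code of your own. Each camera call takes 0.05 s, during which the arm holds its last target. There are 200 camera calls.

### The job

On the pantry rail, push the saddle caddy that already hangs there along the bar, without lifting it off, right up against the flange at the end where the tall canister stands. Hang the other, wider saddle caddy from the worktop astride the bar too, setting it down on the bar before letting go rather than dropping it, and close it up so that it hangs right against the first one. Leave both hanging upright and still, and leave the canisters, bottles, jar and tin standing where they are.

Things in the scene. Friction and masses are not known exactly. Their poses are not given: they have to be found in the camera images.
- rail: Fixed rail: black pipe along the body's y, 22 mm diameter, axis 140 mm above the worktop, between two wooden uprights (at y = -190 and 190; 20 mm thick, 80 deep, 180 high). Inside each upright a round stop flange, 64 mm diameter, faces at y = -174 and 174 mm. Origin: on the worktop below the bar's middle; x level, across the bar.
- narrow_caddy: Saddle caddy: inverted U of dark sheet steel, a dark pocket of packets on each side. 64 mm wide (its y), 96 deep (x), 124 high; 0.25 to 0.5 kg. Slot between the legs 36 mm wide (x), open below and at both y ends, up to z = 85 (5 mm crown above). Same after a half turn. Origin: centre of underside, z up. Hangs on the rail: origin then 66 mm up.
- narrow_grip (a point): Middle of the narrow caddy's grip: a light wooden block standing on its crown, 12 mm thick (caddy's x), 44 mm long (y), 34 mm high, from 90 to 124 mm above the caddy's underside. The point is 107 mm above the underside; axes as the caddy's.
- wide_caddy: Saddle caddy: inverted U of dark sheet steel, a dark pocket of packets on each side. 84 mm wide (its y), 96 deep (x), 124 high; 0.25 to 0.5 kg. Slot between the legs 36 mm wide (x), open below and at both y ends, up to z = 85 (5 mm crown above). Same after a half turn. Origin: centre of underside, z up. Stands on the worktop before the rail.
- wide_grip (a point): Middle of the wide caddy's grip: a light wooden block standing on its crown, 12 mm thick (caddy's x), 64 mm long (y), 34 mm high, from 90 to 124 mm above the caddy's underside. The point is 107 mm above the underside; axes as the caddy's.
- tall_canister: Round steel canister, 100 mm in diameter, 200 mm high, standing outside one end of the rail: it marks the end to close up to. Origin: centre of its underside. Bystander: leave it where it stands.
- short_canister: Round steel canister, 100 mm in diameter, 100 mm high, standing outside the other end of the rail. Origin: centre of its underside. Bystander: leave it where it stands.
- tea_canister: White round canister with a steel lid, 92 mm in diameter, 130 mm high. Origin: centre of its underside. Bystander: leave it where it stands.
- jar: Glass jar with a wooden lid, 90 mm in diameter, 120 mm high. Origin: centre of its underside. Bystander: leave it where it stands.
- oil_bottle: Green glass bottle, 54 mm in diameter, 150 mm high. Origin: centre of its underside. Bystander: leave it where it stands.
- sauce_bottle: Brown glass bottle, 54 mm in diameter, 145 mm high. Origin: centre of its underside. Bystander: leave it where it stands.
- tin: Flat tin under the rail, 80 mm in diameter, 45 mm high. Origin: centre of its underside. Bystander: leave it where it stands.
There are look-alikes about, which are no part of the job. What is shaped like the wide_caddy but purple is not meant. Leave any red look-alike of the narrow_caddy alone.

How it is judged (in metres and radians):
At the end, for the whole second after the job is handed in: Both hang astride the bar at rest, within 0.22 rad of upright, 10 mm of resting height, 20 mm of the bar's plane, 0.25 rad of its line; narrow one within 10 mm of the flange at the tall canister's end, wide one inward of it, gap under 12 mm (x of narrow_caddy in the frame of rail between -0.02 and 0.02 m and z of narrow_caddy in the frame of rail between 0.056 and 0.076 m and angle between each of narrow_caddy, wide_caddy's own z axis and vertical below 0.22 rad and linear speed of each of narrow_caddy, wide_caddy below 0.02 m/s and angular speed of each of narrow_caddy, wide_caddy below 0.2 rad/s and x of wide_caddy in the frame of rail between -0.02 and 0.02 m and z of wide_caddy in the frame of rail between 0.056 and 0.076 m and angle between the y axis of each of narrow_caddy, wide_caddy and the y axis of rail, either way round below 0.25 rad and ((y of tall_canister in the frame of rail above 0 m and y of narrow_caddy in the frame of rail above 0.132 m) or (y of tall_canister in the frame of rail below 0 m and y of narrow_caddy in the frame of rail below -0.132 m)) and horizontal distance between wide_caddy and narrow_caddy below 0.086 m and y of wide_caddy in the frame of rail between -0.132 and 0.132 m); the robot touches nothing.
It fails at once if the narrow caddy is lifted more than 20 mm off the bar, or falls off it (z of narrow_caddy in the frame of rail above 0.086 m or z of narrow_caddy in the frame of rail below 0.045 m).
It fails at once if the wide caddy is let go in the air more than 15 mm above its resting height on the bar (z of wide_caddy in the frame of rail above 0.081 m and contact force between the fingers and wide_caddy below 0.02 N).
It fails at once if the wide caddy is knocked or tipped over (angle between wide_caddy's own z axis and vertical above 0.8 rad).
It fails at once if a canister, bottle, jar or the tin is pushed more than 30 mm or tipped over (distance of any of tall_canister, short_canister, tea_canister, jar, oil_bottle, sauce_bottle, tin from where it was at the start of the episode above 0.03 m or angle between any of tall_canister, short_canister, tea_canister, jar, oil_bottle, sauce_bottle, tin's own z axis and vertical above 0.4 rad).
It also fails if it takes over 64 s, if anything falls off the work surface, if the arm or the gripper's body presses on something with over 40 N, if the wrist force passes 120 N, or if a joint passes its speed limit or range.

## Working session

There is one attempt and no reset: what is moved stays moved. The work goes in short steps, Python scripts to look and compute and a tool call to move; the robot and the scene stay as the last step left them, time stands still between calls to the robot, and variables do not carry over. Pictures are saved under pics/ and viewed, at most 10 in all, crops included, and the job is handed in when it is done.

Besides the shell and the picture viewer there is one more tool, called after "Call:" as a command line: name --pt "numbers of a row" for each row, then --argument value for the rest. carry_out: Moves the arm, as the interface text tells. Its arguments: {"type":"object","properties":{"series":{"type":"array","items":{"type":"array","items":{"type":"number","minimum":-1,"maximum":1}}},"fingers":{"type":"number"}},"required":["series"]}

```bash
mkdir -p pics; cat > h.py <<'E'
import numpy as np, cv2
from cell import env
def snap(cam,name):
    im=env.read_camera(cam); cv2.imwrite(f'pics/{name}.png',im[:,:,::-1]); return im
def ray(cam,u,v,cal=None):
    c=cal or env.calibration(cam); K=np.array(c['K']);P=np.array(c['pose'])
    d=P[:3,:3]@np.linalg.solve(K,[u,v,1.]); return P[:3,3],d
def at_z(cam,u,v,z,cal=None):
    o,d=ray(cam,u,v,cal); return o+d*(z-o[2])/d[2]
def proj(cam,p,cal=None):
    c=cal or env.calibration(cam); K=np.array(c['K']);P=np.array(c['pose'])
    q=K@(P[:3,:3].T@(np.array(p)-P[:3,3])); return q[:2]/q[2]
E
python3 - <<'E'
from h import *
for c in ['top','side']:
    snap(c,c+'0'); cal=env.calibration(c); print(c,np.round(cal['pose'],3).tolist(),np.array(cal['K']).tolist())
    for l in ['rail','narrow_caddy','narrow_grip','wide_caddy','wide_grip','tall_canister','short_canister','tin','tea_canister','jar','oil_bottle','sauce_bottle']:
        print(c,l,[(round(d['position'][1]*640),round(d['position'][0]*400),round(d['conf'],2)) for d in env.look_for(c,l)])
print(env.state())
E
```

```text
top [[0.029, -0.995, 0.1, 412.946], [-0.999, -0.032, -0.027, -2.655], [0.03, -0.099, -0.995, 1049.031], [0.0, 0.0, 0.0, 1.0]] [[395.1025387946355, 0.0, 317.8807619363406], [0.0, 395.1025387946355, 201.37826993651126], [0.0, 0.0, 1.0]]
top rail [(271, 145, 0.84)]
top narrow_caddy [(335, 151, 0.85), (223, 290, 0.78)]
top narrow_grip [(224, 287, 0.9), (340, 155, 0.76)]
top wide_caddy [(454, 275, 0.78), (401, 229, 0.67)]
top wide_grip [(458, 277, 0.89), (405, 232, 0.78)]
top tall_canister [(411, 141, 0.69)]
top short_canister [(182, 124, 0.91)]
top tin [(301, 158, 0.77)]
top tea_canister [(304, 223, 0.75), (270, 145, 0.71), (248, 227, 0.41)]
top jar [(204, 227, 0.84)]
top oil_bottle [(247, 227, 0.69)]
top sauce_bottle [(359, 233, 0.64)]
side [[0.668, 0.594, -0.449, 1024.753], [0.744, -0.541, 0.392, -521.616], [-0.01, -0.595, -0.803, 1118.173], [0.0, 0.0, 0.0, 1.0]] [[508.8320238584787, 0.0, 323.7660533576931], [0.0, 508.8320238584787, 204.00583319150803], [0.0, 0.0, 1.0]]
side rail [(434, 215, 0.66)]
side narrow_caddy [(345, 140, 0.76), (361, 256, 0.63)]
side narrow_grip [(365, 262, 0.97
[... 391 characters left out ...]
 237, 0.85)]
{'t': 1.3, 'joints': array([-1.24857249e+00,  4.90872692e-01,  1.55890278e+00,  5.15953591e-06,
        1.09166699e+00, -1.05620062e-01]), 'qvel': array([ 8.77730532e-05, -2.50795332e-03, -3.09206485e-04,  9.43107873e-04,
       -1.02876545e-03,  2.44669665e-04]), 'tau': array([ 2.57508464e-04, -6.12459755e+01, -2.58432394e+01,  6.93732756e-02,
        4.45195078e-02,  2.03249087e-06]), 'eef_pos': array([ 259.33700302, -568.68276604,  214.67695803]), 'tcp_rot': array([3.14144282e+00, 1.12800595e-05, 4.27841521e-01]), 'ft_force': array([0.52757912, 0.09456386, 0.02297779]), 'moment': array([-0.0187456 , -0.06367327,  0.01531622]), 'grip_force': 0.0, 'opening': 0.9980541436969174}
```

View pics/top0.png

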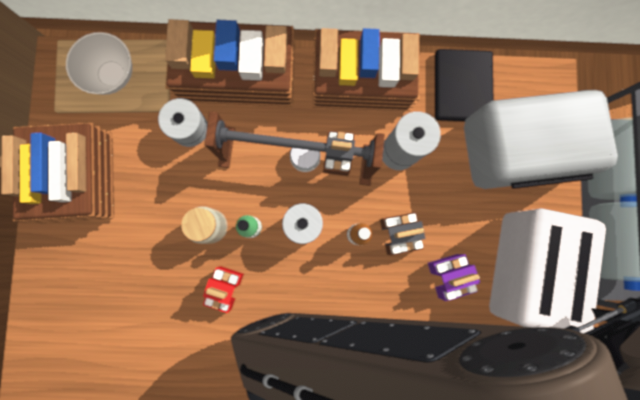

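View pics/side0.png

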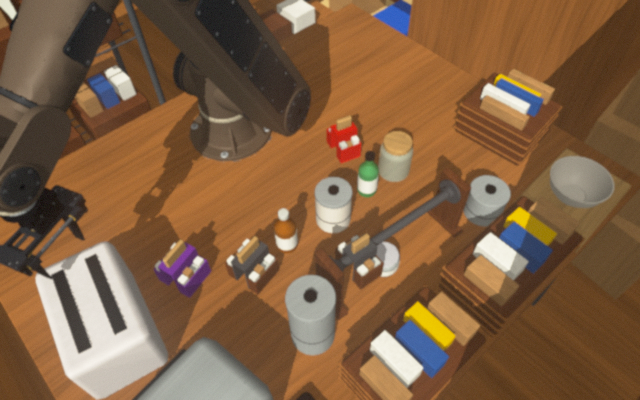

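Top view candidates:
- **Wide caddy:** dark (405,232), or purple (457,277). I choose the dark one.
- **Narrow caddy:** the dark one on the rail (340,153), or red (223,288). I choose the one on the rail.

The tall canister is at (411,141), which is the rail's right-hand end in the picture (world -y). I'll check this with a close crop.

```bash
python3 - <<'E'
from h import *
a=cv2.imread('pics/top0.png'); cv2.imwrite('pics/topc.png',cv2.resize(a[110:262,200:440],None,fx=3.333,fy=3.333,interpolation=cv2.INTER_CUBIC))
a=cv2.imread('pics/side0.png'); cv2.imwrite('pics/sidec.png',cv2.resize(a[170:310,220:480],None,fx=3,fy=3,interpolation=cv2.INTER_CUBIC))
E
```

```text
(no output)
```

View pics/topc.png

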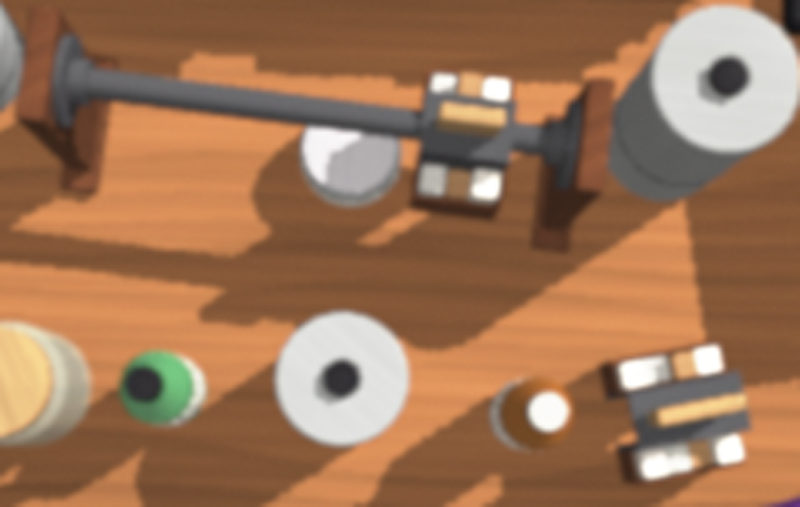

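View pics/sidec.png

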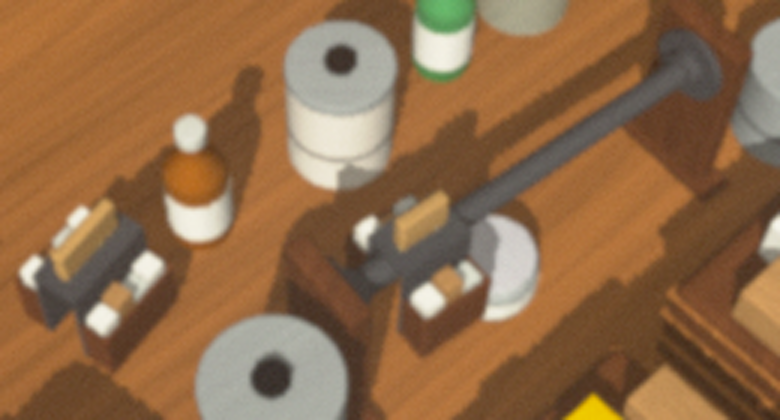

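```bash
python3 - <<'E'
from h import *
T=lambda u,v,z:at_z('top',200+u/3.3333,110+v/3.3333,z)
S=lambda u,v,z:at_z('side',220+u/3,170+v/3,z)
for n,z,t,s in [('barL',150,(85,82),(690,72)),('barR',150,(548,140),(360,285)),('ngrip',190,(474,112),(422,210)),('wg1',124,(658,413),(60,263)),('wg2',124,(746,400),(110,204)),('tall',200,(726,76),(271,377)),('tea',130,(341,377),(341,58)),('sauce',145,(547,411),(190,130)),('tin',45,(350,160),(492,262))]:
    print(n,np.round(T(*t,z)).tolist(),np.round(S(*s,z)).tolist())
E
```

```text
barL [651.0, 191.0, 150.0] [666.0, 194.0, 150.0]
barR [622.0, -132.0, 150.0] [631.0, -134.0, 150.0]
ngrip [630.0, -76.0, 190.0] [632.0, -75.0, 190.0]
wg1 [435.0, -217.0, 124.0] [454.0, -278.0, 124.0]
wg2 [446.0, -279.0, 124.0] [438.0, -218.0, 124.0]
tall [658.0, -243.0, 200.0] [662.0, -245.0, 200.0]
tea [453.0, 7.0, 130.0] [456.0, 8.0, 130.0]
sauce [434.0, -135.0, 145.0] [438.0, -136.0, 145.0]
tin [625.0, 7.0, 45.0] [644.0, 2.0, 45.0]
```

```bash
cat > ov.py <<'E'
from h import *
def fr(x,y,yaw,z=0):
    c,s=np.cos(yaw),np.sin(yaw); return lambda p:np.array([[c,-s,0],[s,c,0],[0,0,1]])@np.array(p,float)+[x,y,z]
def draw(rail,nar,wide,out):
    pan=[]
    for cam,(x0,y0,x1,y1) in [('top',(200,105,440,262)),('side',(220,165,480,335))]:
        f=3.0; im=cv2.imread(f'pics/{cam}0.png')[y0:y1,x0:x1]; im=cv2.resize(im,None,fx=f,fy=f,interpolation=cv2.INTER_CUBIC)
        if cam=='side': im=cv2.resize(im,None,fx=.92,fy=.92); f*=.92
        def pl(F,pts,col,cl=True):
            q=np.array([(proj(cam,F(p))-[x0,y0])*f for p in pts]); cv2.polylines(im,[np.int32(q*8)],cl,col,1,cv2.LINE_AA,3)
        R=fr(*rail)
        pl(R,[(-11,-174,140),(-11,174,140),(11,174,140),(11,-174,140)],(0,255,0))
        for s in(-1,1):
            pl(R,[(-40,180*s,180),(40,180*s,180),(40,200*s,180),(-40,200*s,180)],(0,255,0))
            pl(R,[(32*np.cos(a),174*s,140+32*np.sin(a)) for a in np.linspace(0,6.28,24)],(0,255,255))
        for c,w in((nar,64),(wide,84)):
            F=fr(*c); g=w/2-10
            pl(F,[(-6,-g,124),(6,-g,124),(6,g,124),(-6,g,124)],(255,0,255))
            pl(F,[(-18,-w/2,90),(18,-w/2,90),(18,w/2,90),(-18,w/2,90)],(255,255,0))
        pan.append(im)
    h=[im.shape[0] for im in pan]; W=max(i.shape[1] for i in pan)
    o=np.vstack([np.pad(i,((0,0),(0,W-i.shape[1]),(0,0))) for i in pan]); 
    s=min(1,600/o.shape[0]) ; print(o.shape)
    cv2.imwrite(out,np.hstack([cv2.resize(pan[0][:, :],None,fx=1,fy=1)])); cv2.imwrite(out.replace('.png','_s.png'),pan[1])
E
cat > fit.py <<'E'
from ov import *
from scipy.optimize import least_squares
# pixel observations (full px): rail points
T=lambda u,v:(200+u/3.3333,110+v/3.3333)
S=lambda u,v:(220+u/3,170+v/3)
draw((638,27,-0.09),(630,-76,-.09,66),(443,-248,.2),'pics/ov1.png')
E
python3 fit.py
```

```text
(940, 720, 3)
```

View pics/ov1.png

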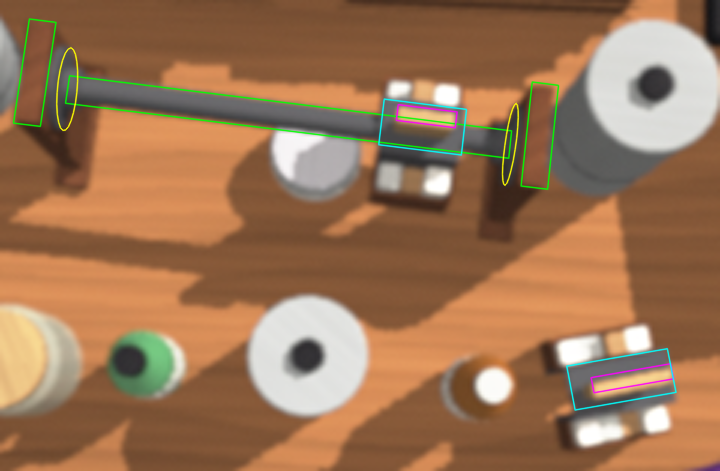

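View pics/ov1_s.png

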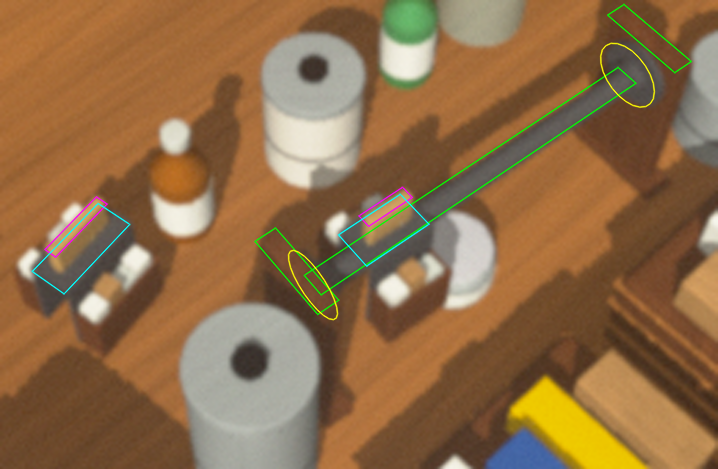

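The overlay fits the chosen dark caddies and the rail to a few mm: rail centre about (639,28), yaw about -0.09, tall canister at the -y end. I'll move above the narrow caddy.

Call:
carry_out --pt "0 0 1 0" --pt "0 0 1 0" --pt "0.56 0.74 0 0.77" --pt "0.56 0.74 0 0.77" --pt "0.56 0.74 0 0.77" --fingers 0

```text
t: 1.8
eef_pos: [343.8, -456.4, 314.9]
tcp_rot: [3.141, 0.0, 0.672]
ft_force: [-0.1, -0.0, -0.8]
opening: 0.634
grip_force: 0.0
```

Call:
carry_out --pt "0.56 0.74 0 0.77" --pt "0.56 0.74 0 0.77" --pt "0.56 0.74 0 0.77" --pt "0.56 0.74 0 0.77" --pt "0.56 0.74 0 0.77"

```text
t: 2.3
eef_pos: [484.2, -271.0, 314.9]
tcp_rot: [3.141, 0.0, 1.076]
ft_force: [-0.2, -0.9, 0.3]
opening: 0.501
grip_force: 0.0
```

Call:
carry_out --pt "0.56 0.74 0 0.77" --pt "0.56 0.74 0 0.77" --pt "0.56 0.74 0 0.77" --pt "0.56 0.74 0 0.77" --pt "0.56 0.74 0 0.77"

```text
t: 2.8
eef_pos: [624.2, -85.9, 314.8]
tcp_rot: [3.141, 0.0, 1.479]
ft_force: [0.8, -1.0, -1.3]
opening: 0.498
grip_force: 0.0
```

Call:
carry_out --pt "0 0 0 0" --pt "0 0 0 0" --pt "0 0 0 0" --pt "0 0 0 0" --pt "0 0 0 0"

```text
t: 3.3
eef_pos: [622.9, -88.7, 314.9]
tcp_rot: [3.141, 0.0, 1.474]
ft_force: [0.1, 0.4, -0.2]
opening: 0.498
grip_force: 0.0
```

```bash
python3 - <<'E'
from h import *
cal=env.calibration('wrist'); im=snap('wrist','w1')
np.savez('w1.npz',K=cal['K'],pose=cal['pose']); print(np.round(cal['pose'],3).tolist(),np.array(cal['K']).tolist())
# yellow-ish wood grip overlay of predicted points
b=im[:,:,::-1].copy()
for p in [(630,-76,190),(628,-98,190),(632,-54,190)]:
    q=proj('wrist',p,cal); print(q); cv2.circle(b,tuple(np.int32(q)),3,(255,0,255),1)
cv2.imwrite('pics/w1o.png',b)
E
```

```text
[[0.995, -0.094, -0.025, 630.351], [-0.097, -0.959, -0.265, -13.007], [0.001, 0.267, -0.964, 485.603], [0.0, 0.0, 0.0, 1.0]] [[297.52743259208296, 0.0, 312.1364551601969], [0.0, 297.52743259208296, 197.13905456381366], [0.0, 0.0, 1.0]]
[317.60964123 179.04913315]
[317.6417412  199.99454529]
[317.57626293 157.26961214]
```

View pics/w1o.png

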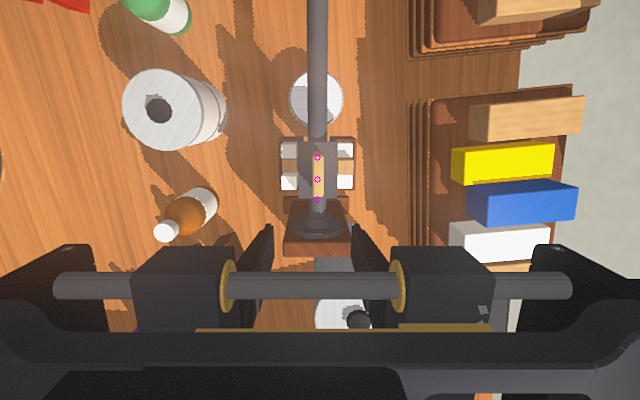

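The predicted grip points fall on the narrow caddy's wooden grip (column about 319, rows 153 to 199), and the bar runs vertically in the picture, so the yaw is right. I'll go down and grip.

Call:
carry_out --pt "0.16 0.27 0 0" --pt "0 0 -0.9 0" --pt "0 0 -0.9 0" --pt "0 0 -0.6 0" --pt "0 0 -0.3 0"

```text
t: 3.85
eef_pos: [630.7, -73.2, 176.6]
tcp_rot: [-3.138, -0.001, 1.476]
ft_force: [1.4, 0.1, 0.9]
opening: 0.501
grip_force: 0.0
```

Call:
carry_out --pt "0 0 -0.2 0" --pt "0 0 -0.2 0" --pt "0 0 0 0" --pt "0 0 0 0" --pt "0 0 0 0"

```text
t: 4.35
eef_pos: [631.7, -74.2, 160.6]
tcp_rot: [3.14, 0.0, 1.476]
ft_force: [0.8, -0.2, 0.2]
opening: 0.496
grip_force: 0.0
```

Call:
carry_out --pt "0 0 0 0" --pt "0 0 0 0" --pt "0 0 0 0" --pt "0 0 0 0" --pt "0 0 0 0" --fingers 1

```text
t: 4.85
eef_pos: [631.2, -74.2, 159.7]
tcp_rot: [-3.141, 0.0, 1.476]
ft_force: [-2.8, 1.3, 2.3]
opening: 0.136
grip_force: 1.8
```

Call:
carry_out --pt "0 0 0 0" --pt "0 0 0 0" --pt "0 0 0 0" --pt "0 0 0 0" --pt "0 0 0 0"

```text
t: 5.35
eef_pos: [631.1, -74.2, 159.7]
tcp_rot: [-3.141, -0.0, 1.476]
ft_force: [-3.6, 0.1, 2.6]
opening: 0.128
grip_force: 30.0
```

Call:
carry_out --pt "-0.01 -0.1 0 0" --pt "-0.01 -0.1 0 0" --pt "-0.01 -0.1 0 0" --pt "-0.01 -0.1 0 0" --pt "-0.01 -0.1 0 0"

```text
t: 5.85
eef_pos: [628.9, -99.7, 159.7]
tcp_rot: [3.141, -0.0, 1.476]
ft_force: [0.4, 3.7, 0.3]
opening: 0.126
grip_force: 30.0
```

Call:
carry_out --pt "-0.005 -0.05 0 0" --pt "-0.005 -0.05 0 0" --pt "-0.005 -0.05 0 0" --pt "0 0 0 0" --pt "0 0 0 0"

```text
t: 6.35
eef_pos: [628.0, -107.1, 159.7]
tcp_rot: [3.141, 0.001, 1.476]
ft_force: [-0.4, -2.0, 2.0]
opening: 0.124
grip_force: 30.0
```

Call:
carry_out --pt "-0.004 -0.04 0 0" --pt "-0.004 -0.04 0 0" --pt "0 0 0 0" --pt "0 0 0 0" --pt "0 0 0 0"

```text
t: 6.85
eef_pos: [627.7, -110.8, 159.7]
tcp_rot: [3.141, 0.0, 1.476]
ft_force: [-0.1, -0.1, 2.7]
opening: 0.125
grip_force: 30.0
```

Call:
carry_out --pt "-0.004 -0.04 0 0" --pt "0 -0.04 0 0" --pt "0 0 0 0" --pt "0 0 0 0" --pt "0 0 0 0"

```text
t: 7.35
eef_pos: [627.5, -111.7, 159.9]
tcp_rot: [-3.141, -0.004, 1.476]
ft_force: [0.8, 19.4, 6.1]
opening: 0.124
grip_force: 30.0
```

Contact with the flange: 19 N along the bar. I'll relax, release and go up.

Call:
carry_out --pt "0 0.04 0 0" --pt "0 0 0 0" --pt "0 0 0 0" --pt "0 0 0 0" --pt "0 0 0 0"

```text
t: 7.85
eef_pos: [627.5, -111.5, 159.7]
tcp_rot: [-3.141, -0.002, 1.476]
ft_force: [1.5, 10.0, 3.9]
opening: 0.123
grip_force: 30.0
```

Call:
carry_out --pt "0 0 0 0" --pt "0 0 0 0" --pt "0 0 0 0" --pt "0 0 0 0" --pt "0 0 0 0" --fingers 0

```text
t: 8.35
eef_pos: [627.4, -112.9, 159.6]
tcp_rot: [-3.142, 0.0, 1.476]
ft_force: [-0.2, 0.6, 0.4]
opening: 0.472
grip_force: 0.0
```

Call:
carry_out --pt "0 0 0.2 0" --pt "0 0 0.5 0" --pt "0 0 1 0" --pt "0 0 1 0" --pt "0 0 0.7 0"

```text
t: 8.85
eef_pos: [627.6, -112.7, 334.2]
tcp_rot: [3.138, 0.001, 1.476]
ft_force: [1.1, -0.1, 0.1]
opening: 0.5
grip_force: 0.0
```

Call:
carry_out --pt "-0.74 -0.54 0 0.56" --pt "-0.74 -0.54 0 0.56" --pt "-0.74 -0.54 0 0.56" --pt "-0.74 -0.54 0 0.56" --pt "-0.74 -0.54 0 0.56"

```text
t: 9.35
eef_pos: [440.8, -248.3, 330.6]
tcp_rot: [3.141, 0.001, 1.772]
ft_force: [0.7, -1.8, -0.3]
opening: 0.499
grip_force: 0.0
```

Call:
carry_out --pt "0 0 0 0" --pt "0 0 0 0" --pt "0 0 0 0" --pt "0 0 0 0" --pt "0 0 0 0"

```text
t: 9.85
eef_pos: [443.1, -247.1, 329.5]
tcp_rot: [-3.142, -0.0, 1.771]
ft_force: [0.4, -0.3, -0.5]
opening: 0.5
grip_force: 0.0
```

```bash
python3 - <<'E'
from ov import *
cal=env.calibration('wrist'); im=snap('wrist','w2'); print(env.state()['eef_pos'])
b=im[:,:,::-1].copy(); F=fr(443,-248,.2)
for p in [(-6,-32,124),(6,-32,124),(6,32,124),(-6,32,124)]:
    q=proj('wrist',F(p),cal); print(q); cv2.circle(b,tuple(np.int32(q)),2,(255,0,255),1)
q=np.int32(proj('wrist',F((0,0,124)),cal)); x,y=max(q[0]-130,0),max(q[1]-100,0)
print(x,y); cv2.imwrite('pics/w2o.png',cv2.resize(b[y:y+200,x:x+260],None,fx=3,fy=3))
E
```

```text
[ 442.9980021  -247.13804288  329.49842349]
[306.97241416 200.68844281]
[316.08998861 200.67995559]
[316.22591767 151.83738771]
[306.69341335 151.84608116]
181 76
```

View pics/w2o.png

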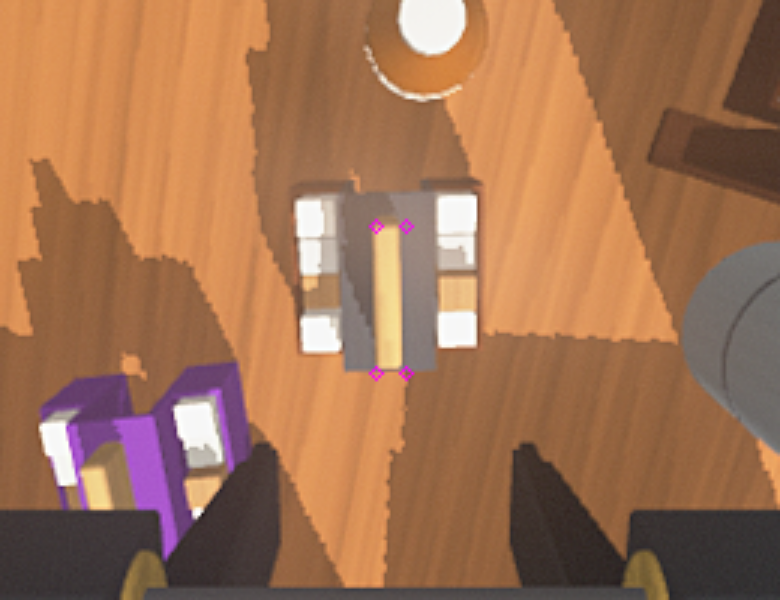

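The overlay sits on the dark wide caddy's wooden grip: crop (388,297), within about 1 mm. Purple is clearly the other one, at (110,480). I'll descend and grip.

Call:
carry_out --pt "0 0 -1 0" --pt "0 0 -1 0" --pt "0 0 -1 0" --pt "0 0 -0.9 0" --pt "0 0 -0.4 0"

```text
t: 10.4
eef_pos: [441.5, -246.5, 111.1]
tcp_rot: [-3.139, -0.004, 1.77]
ft_force: [0.6, -0.4, -0.7]
opening: 0.499
grip_force: 0.0
```

Call:
carry_out --pt "0 0 -0.2 0" --pt "0 0 -0.2 0" --pt "0 0 0 0" --pt "0 0 0 0" --pt "0 0 0 0"

```text
t: 10.9
eef_pos: [442.9, -247.9, 95.6]
tcp_rot: [3.14, 0.001, 1.769]
ft_force: [0.4, -0.5, -0.2]
opening: 0.5
grip_force: 0.0
```

Call:
carry_out --pt "0 0 0 0" --pt "0 0 0 0" --pt "0 0 0 0" --pt "0 0 0 0" --pt "0 0 0 0" --fingers 1

```text
t: 11.4
eef_pos: [442.3, -247.7, 94.7]
tcp_rot: [-3.141, -0.0, 1.769]
ft_force: [-1.9, -1.0, 2.0]
opening: 0.136
grip_force: 1.2
```

Call:
carry_out --pt "0 0 0 0" --pt "0 0 0 0" --pt "0 0 0 0" --pt "0 0 0 0" --pt "0 0 0 0"

```text
t: 11.9
eef_pos: [442.5, -247.7, 94.6]
tcp_rot: [-3.142, -0.0, 1.769]
ft_force: [0.4, 0.5, -3.6]
opening: 0.123
grip_force: 30.0
```

Call:
carry_out --pt "0 0 0.1 0" --pt "0 0 0.2 0" --pt "0 0 0.3 0" --pt "0 0 0.4 0" --pt "0 0 0.5 0"

```text
t: 12.4
eef_pos: [442.2, -247.5, 170.8]
tcp_rot: [-3.141, -0.001, 1.769]
ft_force: [-0.2, 0.2, -2.7]
opening: 0.125
grip_force: 30.0
```

Call:
carry_out --pt "0 0 0.8 0" --pt "0 0 0.9 0" --pt "0 0 0.8 0" --pt "0.3 0.35 0 -0.4" --pt "0.5 0.58 0 -0.4"

```text
t: 12.9
eef_pos: [482.2, -201.7, 297.1]
tcp_rot: [3.139, 0.002, 1.681]
ft_force: [0.7, -0.8, -3.3]
opening: 0.126
grip_force: 30.0
```

Call:
carry_out --pt "0.6 0.7 0 -0.4" --pt "0.6 0.7 0 -0.4" --pt "0.6 0.7 0 -0.4" --pt "0.6 0.7 0 -0.4" --pt "0.4 0.5 0 -0.4"

```text
t: 13.4
eef_pos: [623.6, -33.7, 295.4]
tcp_rot: [3.141, -0.0, 1.476]
ft_force: [-0.1, -1.0, -3.3]
opening: 0.128
grip_force: 30.0
```

Call:
carry_out --pt "0.2 0.25 0 -0.4" --pt "0.1 0.1 0 0" --pt "0 0 0 0" --pt "0 0 0 0" --pt "0 0 0 0"

```text
t: 13.9
eef_pos: [637.0, -19.6, 295.0]
tcp_rot: [3.141, 0.0, 1.434]
ft_force: [0.5, -0.3, -3.6]
opening: 0.127
grip_force: 30.0
```

Call:
carry_out --pt "-0.015 0 -0.3 0.4" --pt "0 0 -0.4 0" --pt "0 0 -0.4 0" --pt "0 0 0 0" --pt "0 0 0 0"

```text
t: 14.4
eef_pos: [636.7, -19.3, 240.4]
tcp_rot: [3.141, 0.0, 1.476]
ft_force: [1.3, 0.2, -2.7]
opening: 0.121
grip_force: 30.0
```

Call:
carry_out --pt "0 0 -0.3 0" --pt "0 0 -0.3 0" --pt "0 0 -0.3 0" --pt "0 0 -0.3 0" --pt "0 0 0 0"

```text
t: 14.9
eef_pos: [636.4, -18.9, 179.3]
tcp_rot: [-3.14, 0.0, 1.476]
ft_force: [-0.5, 0.6, -2.8]
opening: 0.124
grip_force: 30.0
```

Call:
carry_out --pt "0 0 -0.1 0" --pt "0 0 -0.1 0" --pt "0 0 -0.1 0" --pt "0 0 0 0" --pt "0 0 0 0"

```text
t: 15.4
eef_pos: [636.8, -18.7, 164.8]
tcp_rot: [3.141, 0.0, 1.476]
ft_force: [0.2, -0.8, -2.9]
opening: 0.123
grip_force: 30.0
```

Call:
carry_out --pt "0 0 -0.04 0" --pt "0 0 -0.03 0" --pt "0 0 0 0" --pt "0 0 0 0" --pt "0 0 0 0"

```text
t: 15.9
eef_pos: [636.8, -18.7, 161.2]
tcp_rot: [3.141, 0.0, 1.476]
ft_force: [0.1, -0.3, -3.0]
opening: 0.124
grip_force: 30.0
```

Call:
carry_out --pt "0 0 -0.02 0" --pt "0 0 -0.02 0" --pt "0 0 0 0" --pt "0 0 0 0" --pt "0 0 0 0"

```text
t: 16.4
eef_pos: [636.8, -18.7, 159.9]
tcp_rot: [3.141, 0.0, 1.476]
ft_force: [-3.2, -0.8, 4.9]
opening: 0.127
grip_force: 30.0
```

It is seated: the force rose to +5 N at z 160. Now I'll slide it along to the narrow caddy.

Call:
carry_out --pt "-0.006 -0.06 0 0" --pt "-0.006 -0.06 0 0" --pt "-0.006 -0.06 0 0" --pt "-0.006 -0.06 0 0" --pt "-0.006 -0.06 0 0"

```text
t: 16.9
eef_pos: [635.8, -33.2, 159.9]
tcp_rot: [3.14, -0.001, 1.476]
ft_force: [-0.3, 4.8, 5.0]
opening: 0.127
grip_force: 30.0
```

Call:
carry_out --pt "-0.004 -0.04 0 0" --pt "-0.004 -0.04 0 0" --pt "0 0 0 0" --pt "0 0 0 0" --pt "0 0 0 0"

```text
t: 17.4
eef_pos: [635.4, -37.5, 159.9]
tcp_rot: [3.14, -0.001, 1.476]
ft_force: [0.4, 3.2, 6.0]
opening: 0.126
grip_force: 30.0
```

Call:
carry_out --pt "-0.004 -0.04 0 0" --pt "0 0 0 0" --pt "0 0 0 0" --pt "0 0 0 0" --pt "0 0 0 0"

```text
t: 17.9
eef_pos: [635.2, -39.1, 159.9]
tcp_rot: [3.14, -0.001, 1.476]
ft_force: [1.3, 4.7, 6.3]
opening: 0.125
grip_force: 30.0
```

Call:
carry_out --pt "-0.002 -0.03 0 0" --pt "0 0 0 0" --pt "0 -0.03 0 0" --pt "0 0 0 0" --pt "0 0 0 0"

```text
t: 18.4
eef_pos: [635.2, -39.2, 159.9]
tcp_rot: [3.14, -0.005, 1.476]
ft_force: [0.9, 22.3, 6.5]
opening: 0.125
grip_force: 30.0
```

Contact at 22 N, so the two are pressed together against the flange. I'll relax, release and lift clear.

Call:
carry_out --pt "0 0.04 0 0" --pt "0 0 0 0" --pt "0 0 0 0" --pt "0 0 0 0" --pt "0 0 0 0"

```text
t: 18.9
eef_pos: [635.2, -39.1, 159.9]
tcp_rot: [3.14, -0.002, 1.476]
ft_force: [0.7, 11.1, 5.7]
opening: 0.124
grip_force: 30.0
```

Call:
carry_out --pt "0 0 0 0" --pt "0 0 0 0" --pt "0 0 0 0" --pt "0 0 0 0" --pt "0 0 0 0" --fingers 0

```text
t: 19.4
eef_pos: [634.5, -40.9, 159.0]
tcp_rot: [-3.142, 0.0, 1.476]
ft_force: [-0.4, 1.0, 0.3]
opening: 0.471
grip_force: 0.0
```

Call:
carry_out --pt "0 0 0.2 0" --pt "0 0 0.5 0" --pt "0 0 1 0" --pt "0 0 1 0" --pt "0 0 0.7 0"

```text
t: 19.9
eef_pos: [634.6, -40.7, 333.6]
tcp_rot: [3.138, 0.0, 1.476]
ft_force: [-0.8, -0.8, -0.5]
opening: 0.501
grip_force: 0.0
```

Call:
carry_out --pt "0 0 0 0" --pt "0 0 0 0" --pt "0 0 0 0" --pt "0 0 0 0" --pt "0 0 0 0"

```text
t: 20.4
eef_pos: [634.4, -40.7, 328.2]
tcp_rot: [-3.14, -0.0, 1.476]
ft_force: [-0.2, 0.0, -0.4]
opening: 0.498
grip_force: 0.0
```

```bash
python3 - <<'E'
from h import *
w=snap('wrist','w3'); s=snap('side','s3')
a=cv2.resize(w[80:260,200:440,::-1],(640,480))[:, 120:520]; b=cv2.resize(s[170:310,280:400,::-1],(400,480))
cv2.imwrite('pics/fin.png',np.hstack([a,b]))
E
```

```text
(no output)
```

View pics/fin.png

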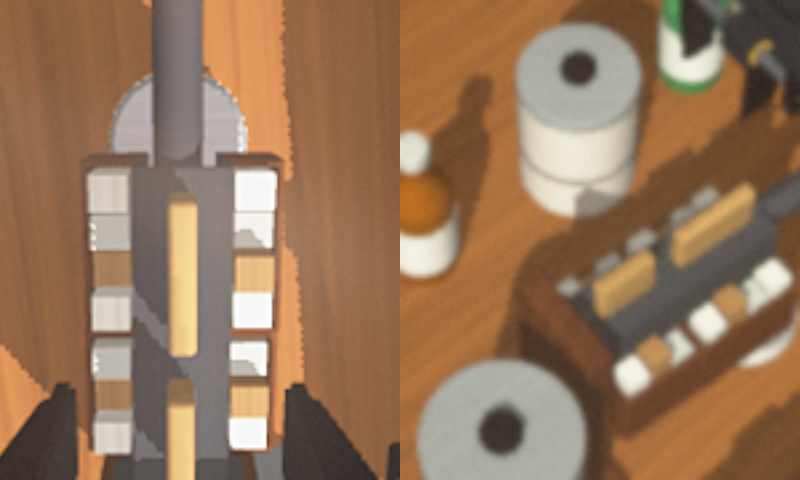

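Both caddies hang upright astride the bar with no gap. The wide one's grip is at about (182,275) in the left panel, the narrow one's at (180,430), and the narrow one is against the flange by the tall canister. I'm handing in.

```bash
python3 -c "
from cell import env
print(env.job_done())"
```

```text
the job is handed in; nothing more can be done
None
```

Job handed in, with no verdict returned: the narrow caddy is against the flange at the tall canister's end and the wide caddy hangs right against it, both upright in the last pictures, with the gripper clear and no bystander knowingly touched.

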